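# Swing the loaded bench arm over the vise and settle it

## Robot

A 7-joint arm with a two-finger parallel gripper is mounted at the origin on the work surface. World frame = base frame: x ahead of the robot, y to its left, z up, the work surface at z = 0. Lengths are in m, angles in rad, forces in N, time in s.
With the tool pointing down it reaches from about 0.425 to 0.875 m from the base axis. Payload 4.7 kg.
Tool frame: the origin (TCP) lies on the centre line of the jaws, within the pads' length; the fingertips stand 19 mm ahead of it and the grasp point (between the pads) is the TCP; z points along the fingers, y is the line along which they close (so a half turn about z gives the same grasp; the last joint's range is limited). The gripper opens to 85 mm and grips with 20 to 120 N. Pads are 22 mm wide; open, the fingers measure 114 mm over their backs; the gripper's body (76 mm by 85 mm) begins 54 mm behind the grasp point. The pads swing forward as they close: fully open they stand 13 mm farther back than shut.
Start: joints at [-1.316, 0.321, -0.07, 1.45, 0.023, 1.371, -0.057], TCP at [0.155, 0.631, 0.25] pointing down, gripper open.
Joint ranges: [-2.86, 2.86], [-0.3, 2.09], [-1.38, 1.24], [0.06, 2.45], [-1.56, 4.7], [0.09, 2.05], [-2.69, 2.69]. Speed limits (rad/s): [2.57, 2.57, 3.14, 3.14, 3.14, 3.14, 3.14].

## Interface

Orientations are given as [roll, pitch, yaw] about the fixed x, y, z axes, in that order (R = Rz(yaw) Ry(pitch) Rx(roll)).
In Python, from rig import bot gives the robot as it stands. The module is installed in compiled form; this text tells all that it offers. Calls block until the motion is done:
- bot.goto(position, orientation): joint-space move of the TCP to a pose.
- bot.move_linear(position, rotation=None, speed=0.15, threshold=None): straight line of the TCP; rotation=None keeps the orientation; speed is the mean speed in m/s. With threshold (N) it stops when the force on the tool has changed by that much, and returns True; else False.
- bot.move_joints(angles): joint-space move.
- bot.move_gripper(opening, grip_force=None): finger opening in m; grip_force is the grip in N (None keeps the last); returns when the fingers have stopped.
- bot.sleep(seconds).
- bot.ik(position, orientation): joint angles nearest the present ones, or None.
- bot.read_state(): the state.
- bot.get_image(name): name is "scene" or "top" or "wrist"; returns (picture, depth): 384x512x3 uint8, red, green, blue; 384x512 float32, m along the optical axis (not along the pixel's ray), 0 where there is no reading.
- bot.calibration(name): a dict with "vertical_fov" (degrees; the focal length in pixels is half the picture's height over the tangent of half this angle, whatever the lens; pixels are square), "cx", "cy" (the principal point, pixels), "extrinsics" (4x4, takes a point from world to camera coordinates). Camera axes: x right, y down, z forward; pixel columns grow to the right and rows downward; lengths in m; the calibration is good to about 2 mm. A picture is of the moment at which its call begins: read the wrist's pose just before it. calibration takes no time and is no camera call; for the wrist camera it gives the pose at the moment of the call.
A pose or a line that the arm cannot do raises bot.PlanningError and nothing moves.
- bot.sign_off(): hands the job in; it is judged then, once.
Trained networks look in the newest picture that a camera, given by its name, has taken for a name from the list of things; names that differ only in an ending like _2 or _b are one class to them, and where a whole thing is asked for, a point or a joint stands for the part that bears it (a point fixed in the world has none). Each returns a list of dicts, best first, with "score" (0 to 1); they miss things now and then, are a little off and sometimes report something else, mostly with a low value. They report only what shows in the picture. A call takes as long as a camera call.
- bot.spot_in(camera, thing): "bbox" ([centre column, centre row, width, height] in pixels, round what is visible of it).
The state is a dict: "t": time; "joints": joint angles; "joint_vel": joint speeds; "joint_torque": joint torques, N m; "position": TCP position; "orientation": TCP orientation; "ft_force": force on the tool from outside, world axes, zero at the start; "ft_torque": the same for the moment, N m; "grip_width": finger opening in m; "grip_force": force on a finger pad.
Only numpy, scipy, OpenCV 4.12 (cv2) and the standard library are available. Lean on these libraries where they do the work, as an engineer would, in place of code of your own. Each camera call takes 0.05 s, during which the arm holds its last target. There are 200 camera calls.

## Task

The heavy swing arm on the bench carries a polished mould insert under it and turns almost without friction. Push it round with closed fingers against its two soft spring bumpers (one on each side of its free end) until the insert hangs centred over the gap between the vise's open jaws, and bring it gently to rest there, ready for lowering: then draw the hand away and finish only when it has stood still there for a few seconds. Never slam a bumper home or run the arm into its end stop, do not press on the arm's housing or the insert, and leave the other things on the bench as they lie.

Things in the scene. Friction and masses are not known exactly. Their poses are not given: they have to be found in the camera images.
- boom (a joint): swing arm's angle about its upright column (rad), 0 along column's -x, growing counter-clockwise from above (free end towards -y). Starts at -0.68 to -0.3, the vise lies at 0.25 to 0.68, end stops at -1 and 1. Inertia about the column 1.19 kg m2 nominal, all included (hidden: up to 19 % less or 23 % more). Bearing drag only 0.004 N m + 0.03 N m per rad/s: it coasts for many seconds
- beam: the arm: grey box section 100 mm wide, 145 to 215 mm above the bench (138 to 232 at the spring housing that carries the bumpers), reaching 411 mm from the column axis; blue motor housing on top of it, 155 to 245 mm from the axis, up to 239 mm high. Origin: the column axis at bench height; the arm points along its -x, its y is across the arm
- column (a point): point of the column's axis at bench height; at arm angle 0 the arm points along this point's -x. Blue pedestal, base disc 220 mm across and 20 mm high; the hub on the column reaches 243 mm up
- insert (a point): centre of the underside of the polished steel insert, fixed under the arm 200 mm from the column axis, its underside 81 mm above the bench; 80 mm along the arm, 60 mm across (its lower part 64 x 46)
- vise_mouth (a point): middle of the gap between the vise's jaws at the height of their tops (70 mm), 200 mm from the column axis, on the insert's path. y axis: along that path, across the gap; the jaws stand 100 mm apart. Dark steel vise bolted to the bench, 300 mm long across the arm, 110 mm wide
- bumper_a_nose (a point): middle of the bumper's outermost line, arm's +y side (trailing on the way to the vise): 330 mm from the column axis, 110 mm from the arm's middle line, 185 mm up. Level black rubber D-bar 140 mm long, 90 mm high, nose radius 45, 60 mm proud. Slides in across the arm: spring 40 N/m nominal, preload 0.16 N, 60 mm travel, 0.35 kg; springs back almost without loss. Pushing here swings towards the vise
- bumper_b_nose (a point): the same, mirrored, on the arm's -y side (leading on the way to the vise). Pushing here brakes the arm or swings it back
- bumper_a (a joint): how far bumper a is pressed in (m): 0 free, 0.06 solid
- bumper_b (a joint): how far bumper b is pressed in (m): 0 free, 0.06 solid
- oiler: bystander: white oil bottle, 46 mm across and 115 mm tall; leave it
- hammer: bystander: hammer lying down; leave it
- driver: bystander: screwdriver lying down; leave it
- finned: bystander: finned aluminium block 90 x 60 x 40 mm; leave it
- core: bystander: small steel core block 50 x 50 mm, 55 mm tall with its round stem; leave it
- caliper: bystander: caliper 200 mm long lying flat; leave it
- frame: bystander: aluminium frame plate 160 x 120 x 30 mm with a window; leave it

How it is judged:
By the outcome, as a careful person would: the job done as asked, in the order asked, and still so for the second after the job is handed in, with the robot touching nothing.
It also fails if it takes over 38 s, if anything falls off the work surface, if the arm or the gripper's body presses on something with over 40 N, if the wrist force passes 120 N, or if a joint passes its speed limit or range.

## Working session

There is one attempt and no reset: what is moved stays moved. The work goes in short steps, each a Python script; the robot and the scene stay as the last script left them, time stands still between calls to the robot, and variables do not carry over. Pictures are saved under pics/ and viewed, at most 10 in all, crops included, and the job is handed in when it is done.

```bash
ls; mkdir -p pics; cat > h.py <<'E'
import numpy as np, cv2
from rig import bot
def cal(name):
    c=bot.calibration(name); E=np.array(c["extrinsics"]); f=192/np.tan(np.radians(c["vertical_fov"])/2)
    return f,c["cx"],c["cy"],E
def cloud(name,d,C=None):
    f,cx,cy,E=C or cal(name)
    v,u=np.mgrid[0:384,0:512]
    P=np.stack([(u-cx)/f*d,(v-cy)/f*d,d,np.ones_like(d)],-1)
    W=P@np.linalg.inv(E).T
    W=W[...,:3]; W[d<=0]=np.nan
    return W
E
python3 - <<'E'
from h import *
s=bot.read_state(); print(s["t"],s["position"],s["orientation"],s["ft_force"])
for n in ("scene","top"):
    im,d=bot.get_image(n); cv2.imwrite(f"pics/{n}0.png",im[...,::-1]); np.savez(f"{n}0.npz",im=im,d=d)
    print(n,cal(n))
    for th in ("beam","column","vise_mouth","insert","bumper_a_nose","bumper_b_nose"):
        print(th,[(r["score"],np.round(r["bbox"])) for r in bot.spot_in(n,th)][:3])
print(bot.read_state()["t"])
E
```

```text
pics
0.0 [0.15495827 0.63074841 0.24922845] [-3.13969960e+00  1.05230425e-04  2.90080189e+00] [-0.74377141 -0.34714468  0.79380105]
scene (np.float64(350.56720638501935), 250.7361691977411, 191.753609467392, array([[-0.25184848,  0.96772957, -0.00847421,  0.1924934 ],
       [ 0.63303028,  0.1581081 , -0.75780901, -0.24189393],
       [-0.73201435, -0.19621748, -0.65242141,  1.6031899 ],
       [ 0.        ,  0.        ,  0.        ,  1.        ]]))
beam [(0.61, array([300., 193.,  93.,  88.]))]
column [(0.98, array([289., 223., 151., 159.]))]
vise_mouth [(0.66, array([217., 221.,  86.,  55.]))]
insert [(0.74, array([295., 201., 130., 116.])), (0.29, array([345., 226.,  19.,  21.]))]
bumper_a_nose [(0.65, array([342., 185.,  38.,  46.])), (0.22, array([127., 195.,  28.,  29.]))]
bumper_b_nose [(0.86, array([297., 158.,  40.,  29.]))]
top (np.float64(373.01715217799693), 266.4683847725288, 197.47724378876646, array([[-0.00550609, -0.99978728,  0.01987662, -0.09128117],
       [-0.98672105,  0.0022053 , -0.16240908,  0.53815574],
       [ 0.1623307 , -0.02050692, -0.98652329,  1.50550381],
       [ 0.        ,  0.        ,  0.        ,  1.        ]]))
beam [(0.72, array([214., 189.,  73.,  92.])), (0.44, array([224., 220.,  30.,  38.]))]
column [(0.9, array([222., 179.,  99., 124.]))]
vise_mouth [(0.58, array([273., 185.,  75.,  64.])), (0.34, array([142., 255.,  16.,  13.]))]
insert [(0.93, array([211., 178.,  92., 123.])), (0.37, array([224., 218.,  35.,  36.]))]
bumper_a_nose [(0.71, array([224., 217.,  34.,  39.])), (0.59, array([220., 180.,  99., 123.])), (0.58, array([184., 200.,  24.,  36.]))]
bumper_b_nose [(0.97, array([223., 218.,  31.,  35.])), (0.59, array([183., 200.,  27.,  37.]))]
0.7
```

```bash
python3 - <<'E'
import cv2,numpy as np
a=cv2.imread("pics/top0.png");b=cv2.imread("pics/scene0.png")
cv2.imwrite("pics/top0c.png",cv2.resize(a[90:330,80:400],(800,600),interpolation=cv2.INTER_CUBIC))
E
```

```text
(no output)
```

View pics/top0c.png

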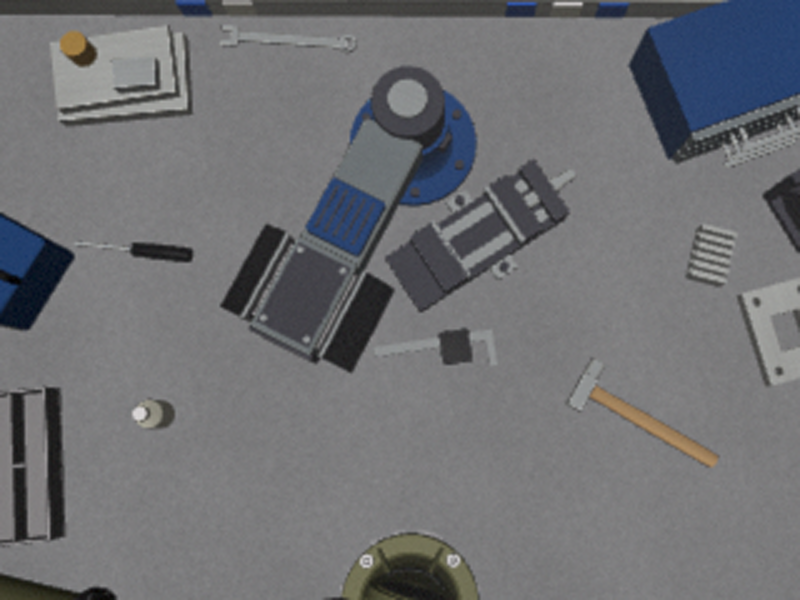

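View pics/scene0.png

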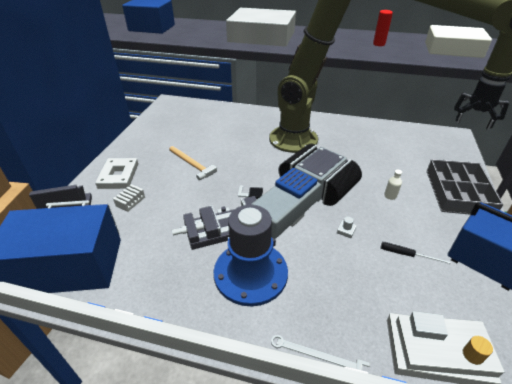

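The top view shows the arm from the hub at crop (408,98) out to the free end at about (300,300), swung towards +y. The vise gap is near crop (478,222), right of the arm. The scene view shows the same, with the blue motor housing clearly visible and no robot in the way. Next I'll get metric poses from the depth images.

```bash
cat > est.py <<'E'
from h import *
from scipy.optimize import least_squares
def fitcirc(p):
    r=least_squares(lambda q:np.hypot(p[:,0]-q[0],p[:,1]-q[1])-q[2],[*p.mean(0),.05],loss='soft_l1',f_scale=.002); return r.x
def load(n):
    z=np.load(f"{n}0.npz"); return z["im"].astype(int),cloud(n,z["d"].astype(float))
if __name__=="__main__":
  for n in("top","scene"):
    im,W=load(n); X,Y,Z=W[...,0],W[...,1],W[...,2]
    if n=="top": c0=np.array([.80,.06])
    u0,v0,w,h=((222,179,99,124) if n=="top" else (289,223,151,159))
    box=np.zeros(Z.shape,bool); box[int(v0-h/2):int(v0+h/2),int(u0-w/2):int(u0+w/2)]=1
    print(n,"cam",np.round(np.linalg.inv(cal(n)[3])[:3,3],3))
    print("z hist",[(round(a,3),int(((Z>a)&(Z<a+.01)&box).sum())) for a in np.arange(.0,.27,.01)])
    hb=box&(Z>.236)&(Z<.25); p=W[hb]; print("z>.236 pts",len(p),p.mean(0),p.min(0),p.max(0))
    B=(im[...,2]>im[...,0]*1.6)&(im[...,2]>im[...,1]*1.2)&(im[...,2]>50)
    bl=box&B; hp=bl&(Z>.228)&(Z<.25); q=W[hp]; print("blue top",len(q),np.round(q.mean(0),4),np.round(q.min(0),3),np.round(q.max(0),3))
    hub=hb&~cv2.dilate(B.astype(np.uint8),np.ones((5,5))).astype(bool)
    p=W[hub]; print("hub",len(p),np.round(p.mean(0),4),np.round(p.min(0),3),np.round(p.max(0),3))
    bd=bl&(Z<.03)&(Z>.012); d=W[bd]; print("base disc",len(d),np.round(d.mean(0),4),np.round(d.min(0),3),np.round(d.max(0),3), [np.round(fitcirc(d[np.hypot(*(d[:,:2]-p[:,:2].mean(0)).T)>.103][:,:2]),4)])
E
python3 est.py
```

```text
top cam [ 0.286 -0.062  1.574]
z hist [(np.float64(0.0), 2576), (np.float64(0.01), 455), (np.float64(0.02), 618), (np.float64(0.03), 341), (np.float64(0.04), 25), (np.float64(0.05), 15), (np.float64(0.06), 209), (np.float64(0.07), 126), (np.float64(0.08), 4), (np.float64(0.09), 1), (np.float64(0.1), 1), (np.float64(0.11), 4), (np.float64(0.12), 8), (np.float64(0.13), 41), (np.float64(0.14), 19), (np.float64(0.15), 18), (np.float64(0.16), 41), (np.float64(0.17), 26), (np.float64(0.18), 44), (np.float64(0.19), 94), (np.float64(0.2), 213), (np.float64(0.21), 1016), (np.float64(0.22), 1402), (np.float64(0.23), 1540), (np.float64(0.24), 237), (np.float64(0.25), 0), (np.float64(0.26), 0)]
z>.236 pts 549 [0.64570246 0.05889926 0.23985728] [ 0.39265562 -0.04410566  0.23602517] [0.80930087 0.20304325 0.24990049]
blue top 468 [0.5857 0.0881 0.2361] [0.531 0.033 0.228] [0.76  0.143 0.246]
hub 231 [0.7276 0.0169 0.2413] [ 0.393 -0.044  0.236] [0.809 0.203 0.25 ]
base disc 515 [ 0.7405 -0.0473  0.0201] [ 0.655 -0.106  0.012] [0.855 0.106 0.029] [array([0.7575, 0.0043, 0.1026])]
scene cam [1.375 0
[... 401 characters left out ...]
64(0.15), 216), (np.float64(0.16), 271), (np.float64(0.17), 299), (np.float64(0.18), 334), (np.float64(0.19), 378), (np.float64(0.2), 421), (np.float64(0.21), 1342), (np.float64(0.22), 1173), (np.float64(0.23), 2130), (np.float64(0.24), 350), (np.float64(0.25), 0), (np.float64(0.26), 0)]
z>.236 pts 861 [0.66147765 0.05401744 0.2398779 ] [ 0.53593214 -0.03015429  0.23600793] [0.79631865 0.14519503 0.24613347]
blue top 662 [0.5956 0.0904 0.2369] [0.535 0.035 0.228] [0.647 0.146 0.242]
hub 339 [ 7.701e-01 -2.000e-04  2.428e-01] [ 0.738 -0.03   0.236] [0.796 0.028 0.246]
base disc 1879 [0.8015 0.0092 0.0209] [ 0.672 -0.108  0.012] [0.876 0.108 0.03 ] [array([ 7.689e-01, -3.000e-04,  1.060e-01])]
```

```bash
cat > est2.py <<'E'
from est import *
from scipy.optimize import minimize
P={}
for n in("top","scene"):
    im,W=load(n); X,Y,Z=W[...,0],W[...,1],W[...,2]
    B=(im[...,2]>im[...,0]*1.6)&(im[...,2]>im[...,1]*1.2)&(im[...,2]>50)
    near=np.hypot(X-.768,Y)
    d=W[B&(Z<.03)&(Z>.012)&(near<.13)][:,:2]; g=near<.13
    # base disc outer edge: per azimuth bin 97th pct radius relative to centre; fit circle R free
    a=np.arctan2(d[:,1],d[:,0]-.768); r=np.hypot(d[:,1],d[:,0]-.768); e=[]
    for k in np.arange(-np.pi,np.pi,.1):
        m=(a>k)&(a<k+.1)
        if m.sum()>5 and np.percentile(r[m],97)>.1: R=np.percentile(r[m],95); e.append([.768+R*np.cos(k+.05),R*np.sin(k+.05)])
    e=np.array(e); print(n,len(e),"disc",np.round(fitcirc(e),4), least_squares(lambda q:np.hypot(*(e-q).T)-.109,[.768,0],loss='soft_l1',f_scale=.003).x.round(4))
    h=W[(Z>.235)&(Z<.252)&(near<.09)&~B]; print(" hub",len(h),np.round(h.mean(0),4),np.round((np.percentile(h,2,axis=0)+np.percentile(h,98,axis=0))/2,4))
    v=W[(Z>.058)&(Z<.085)&(Y<.02)&(near<.35)&(X<.78)&(near>.1)]; P[n]=v
    print(" vise",len(v),np.round(v.mean(0),3))
np.savez("vise.npz",**P)
def occ(phi,p,c):
    u=np.array([-np.cos(phi),-np.sin(phi)]);t=np.array([np.sin(phi),-np.cos(phi)])
    q=p[:,:2]-c; return q@u,q@t
c=np.array([.768,-.0005])
for n,p in P.items():
    # orientation/centre: try phi: gap edges from points near r=.2
    for phi in np.arange(.3,.66,.04):
        r,t=occ(phi,p,c); m=(abs(r-.2)<.045); hst=np.histogram(t[m],np.arange(-.16,.17,.02))[0]
        print(n,round(phi,2),hst, "r-range",np.round(np.percentile(r[abs(t)<.16],[3,97]),3))
E
python3 est2.py
```

```text
top 31 disc [7.641e-01 1.000e-04 1.069e-01] [0.7649 0.002 ]
 hub 217 [ 0.7644 -0.0022  0.2415] [ 0.7672 -0.0025  0.2413]
 vise 732 [ 0.605 -0.123  0.068]
scene 48 disc [ 0.7683 -0.      0.1067] [ 7.665e-01 -7.000e-04]
 hub 347 [7.704e-01 1.000e-04 2.426e-01] [ 7.683e-01 -4.000e-04  2.406e-01]
 vise 697 [ 0.638 -0.171  0.067]
top 0.3 [ 0  0  0  0  0 34 94 94 32  0  0  0  6 64 88 49] r-range [0.13  0.263]
top 0.34 [  0   0   0   0   2  70 100  79   6   0   0   0  23  89  90  18] r-range [0.132 0.262]
top 0.38 [  0   0   0   0  18  92 102  47   0   0   0   0  63 100  68   7] r-range [0.135 0.261]
top 0.42 [  0   0   0   0  53 105  95  11   0   0   0  11  94 101  33  30] r-range [0.14  0.259]
top 0.46 [  0   0   0   4  95 106  64   0   0   0   0  48 103  89   5  54] r-range [0.144 0.258]
top 0.5 [  0   0   0  35 104 104  27   0   0   0   0  89 104  49  20  66] r-range [0.148 0.256]
top 0.54 [  0   0   0  75 109  87   0   0   0   0  27 103 100  11  47  47] r-range [0.151 0.254]
top 0.58 [  0   0  10 103 109  47   0   0   0   0  70 103  67  12  61  21] r-range [0.152 0.255]
top 0.62 [  0  
[... 254 characters left out ...]
3 0.262]
scene 0.38 [  0   0   0   0   0   1  15  17   0   0   0   0  57 117  80  12] r-range [0.127 0.261]
scene 0.42 [  0   0   0   0   0   8  17   9   0   0   0   6 105 118  47  41] r-range [0.131 0.26 ]
scene 0.46 [  0   0   0   0   1  17  20   0   0   0   0  42 124 110   9  89] r-range [0.136 0.257]
scene 0.5 [  0   0   0   0  11  20  12   0   0   0   0  91 123  72  24 114] r-range [0.14  0.255]
scene 0.54 [  0   0   0   6  19  24   0   0   0   0  18 123 124  22  78  96] r-range [0.144 0.253]
scene 0.58 [  0   0   0  19  26  17   0   0   0   0  69 125  93   4 120  47] r-range [0.147 0.254]
scene 0.62 [  0   0   8  32  31   1   0   0   0   1 113 127  47  51 120   6] r-range [0.15  0.255]
```

```bash
python3 - <<'E'
from est import *
# rectified metric height + colour view of z=0.07 plane from top picture
o=[]
z=np.load("top0.npz"); f,cx,cy,E=cal("top")
xs=np.linspace(.8,.4,400); ys=np.linspace(.1,-.3,400)
G=np.stack(np.meshgrid(ys,xs),-1); 
P=np.stack([G[...,1],G[...,0],np.full(G.shape[:2],.07),np.ones(G.shape[:2])],-1)@E.T
r=cv2.remap(z["im"],(P[...,0]/P[...,2]*f+cx).astype(np.float32),(P[...,1]/P[...,2]*f+cy).astype(np.float32),cv2.INTER_CUBIC)
r=cv2.convertScaleAbs(r,alpha=1.8)
cv2.imwrite("pics/rect.png",cv2.resize(r,(600,600))[...,::-1])
E
```

```text
(no output)
```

View pics/rect.png

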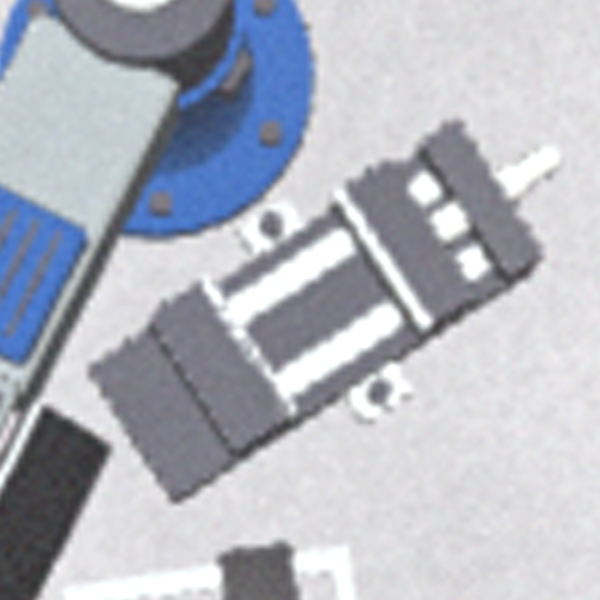

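The rectified view (1500 px/m, at jaw-top height) shows the jaw plates' inner edges running from (213,280) to (298,408) and from (334,197) to (420,328). That gives a 98 mm gap with its middle at world (0.598, -0.111), 0.202 m from the column at angle about 0.573, which agrees with the sizes given. Next come an arm-angle estimator and the approach behind bumper a.

```bash
cat > arm.py <<'E'
from h import *
C=np.array([.767,-.0005]); TT=.572
U=lambda a:np.array([-np.cos(a),-np.sin(a)]); T=lambda a:np.array([np.sin(a),-np.cos(a)])
def ang(n,im=None,d=None,full=False):
    """arm angle: blue motor housing's top, gridded so every bit of area counts alike"""
    if im is None: im,d=bot.get_image(n)
    W=cloud(n,d.astype(float)); im=im.astype(int); X,Y,Z=np.moveaxis(W,-1,0)
    B=(im[...,2]>im[...,0]*1.35)&(im[...,2]>45)
    q=W[B&(Z>.222)&(Z<.25)&(np.hypot(X-C[0],Y-C[1])<.28)&(X<.72)][:,:2]-C
    if len(q)<60: return np.nan
    a=np.arctan2(-np.median(q[:,1]),-np.median(q[:,0]))
    for _ in range(8):
        r,l=q@U(a),q@T(a); m=(r>.16)&(r<.24)&(abs(l)<.06)
        cells=np.unique(np.round(np.c_[r,l][m]/.004).astype(int),axis=0)*.004
        rows=[(v.min()+v.max())/2 for k in np.unique(cells[:,0]) for v in [cells[cells[:,0]==k,1]] if len(v)>3]
        a+=np.median(rows)/.2
    return (a,len(q),[round(np.mean(x),4) for x in (np.percentile(l[m],2),np.percentile(l[m],98))]) if full else a
def both():
    t=bot.read_state()["t"]; v=[ang("scene"),ang("top")]; return t,v   # scene at t, top at t+.05
def tool(p,z,yaw): return [p[0],p[1],z],[np.pi,0,yaw]
def yawfor(a,k=0): 
    t=T(a); return np.arctan2(t[1],t[0])+k*np.pi/2   # k=0: tool x along the arm's path
E
python3 - <<'E'
from arm import *
for n in("top","scene"):
    z=np.load(n+"0.npz"); print(n,ang(n,z["im"],z["d"],True))
a=-.48
for nm,aa,lat in (("a0",-.48,-.15),("a1",-.2,-.1),("b0",.3,.15),("b1",.572,.12),("b2",.572,.2)):
    p=C+.33*U(aa)+lat*T(aa)
    for k in (0,1,2,3):
        y=(yawfor(aa,k)+np.pi)%(2*np.pi)-np.pi
        j=bot.ik(*tool(p,.19,y)); print(nm,np.round(p,3),round(y,2),None if j is None else np.round(j,2))
print(bot.read_state()["t"])
E
```

```text
top (np.float64(-0.4538201891804997), 545, [np.float64(-0.0439), np.float64(0.042)])
scene (np.float64(-0.4718722601944028), 751, [np.float64(-0.0431), np.float64(0.0421)])
a0 [0.544 0.285] -2.05 [-0.65  0.28  0.15  1.63 -0.04  1.24  2.17]
a0 [0.544 0.285] -0.48 [-1.35  0.44  1.07  1.66 -0.4   1.28 -2.26]
a0 [0.544 0.285] 1.09 [-0.88  0.29  0.42  1.64 -0.13  1.24 -0.91]
a0 [0.544 0.285] 2.66 [-0.74  0.28  0.26  1.64 -0.08  1.24  0.62]
a1 [0.463 0.163] -1.77 [-0.72  0.02  0.33  1.93 -0.01  1.2   2.56]
a1 [0.463 0.163] -0.2 [-0.86  0.01  0.47  1.93 -0.01  1.2  -2.15]
a1 [0.463 0.163] 1.37 [-0.83  0.01  0.45  1.93 -0.01  1.2  -0.58]
a1 [0.463 0.163] 2.94 [-0.77  0.02  0.38  1.93 -0.01  1.2   0.99]
b0 [ 0.496 -0.241] -1.27 [-0.53  0.24  1.07  1.81 -0.23  1.22 -2.23]
b0 [ 0.496 -0.241] 0.3 [-0.24  0.17  0.71  1.8  -0.12  1.21 -0.76]
b0 [ 0.496 -0.241] 1.87 [-0.45  0.22  0.97  1.81 -0.19  1.22  0.87]
b0 [ 0.496 -0.241] -2.84 [ 0.81  0.18 -0.44  1.76  0.08  1.22  2.21]
b1 [ 0.554 -0.28 ] -1.0 [-0.39  0.47  1.07  1.64 -0.42  1.29 -1.82]
b1 [ 0.554 -0.28 ] 0.57 [-0.19  0.36  0.76  1.63 -0.26  1.26 -0.37]
b1 [ 0.554 -0.28 ] 2.14 [-0.4   0.47  1.08  1.64 -0.43  1.3   1.33]
b1 [ 0.554 -0.28 ] -2.57 [ 0.18  0.3   0.3   1.62 -0.09  1.24  2.64]
b2 [ 0.598 -0.347] -1.0 [-0.21  0.65  1.06  1.44 -0.57  1.38 -1.7 ]
b2 [ 0.598 -0.347] 0.57 [-0.06  0.54  0.79  1.44 -0.38  1.33 -0.25]
b2 [ 0.598 -0.347] 2.14 [-0.19  0.63  1.02  1.44 -0.53  1.37  1.42]
b2 [ 0.598 -0.347] -2.57 [ 1.05  0.57 -0.81  1.39  0.41  1.36  2.37]
0.7
```

```bash
cat > sim.py <<'E'
import numpy as np
C=np.array([.767,-.0005]); U=lambda a:np.array([-np.cos(a),-np.sin(a)]); T=lambda a:np.array([np.sin(a),-np.cos(a)])
H=.011
def prof(s,kind):
    s=np.clip(s,0,1)
    if kind=="mj": return 10*s**3-15*s**4+6*s**5
    if kind=="lin": return s
    if kind=="cub": return 3*s*s-2*s**3
    r=.2; v=1/(1-r)
    return np.where(s<r,v*s*s/(2*r),np.where(s>1-r,1-v*(1-s)**2/(2*r),v*(s-r/2)))
def run(th,w,segs,side,kind="mj",I=1.19,k=40,tmax=None,dt=.002):
    """segs: list of (p0,p1,duration). side -1: bumper a, +1: bumper b. -> t,theta,omega,max compression, release time"""
    t=0;mx=0;rel=None;Tt=sum(s[2] for s in segs); tmax=tmax or Tt
    while t<tmax:
        q=t;p=segs[-1][1]
        for a,b,d in segs:
            if q<=d: p=a+(b-a)*prof(q/d,kind); break
            q-=d
        lat=(p-C)@T(th); al=(p-C)@U(th)
        x=.11+H-side*lat
        F=0
        if x>0: F=(.16+k*x)*min(1,x/.0005); rel=t
        mx=max(mx,x)
        M=-side*F*al-.03*w-.004*np.tanh(w/.001)
        w+=M/I*dt; th+=w*dt; t+=dt
    return th,w,mx,rel
E
python3 - <<'E'
from sim import *
th0=-.463
def line(a,l0,l1,r=.33):
    p0=C+r*U(a)+l0*T(a)
    am=a+.12; return p0,p0+(l1-l0)*T(am)
for L,sp in ((.12,.03),(.12,.035),(.12,.04),(.15,.035),(.15,.04),(.09,.03),(.09,.035)):
    p0,p1=line(th0,-.135,-.135+L)
    for kind in("mj","cub","trap","lin"):
        print(L,sp,kind,[np.round(run(th0,0,[(p0,p1,L/sp)],-1,kind,I,tmax=L/sp+1),3) for I in (.97,1.19,1.46)])
E
python3 - <<'E'
from arm import *
th=-.463
bot.move_gripper(0,20); t0=bot.read_state()["t"]
p=C+.33*U(th)-.135*T(th)
bot.goto(*tool(p,.19,yawfor(th+.12,2))); s=bot.read_state(); print(t0,s["t"],s["position"],p,s["joints"],s["ft_force"],s["grip_width"])
print(both())
E
```

```text
0.12 0.03 mj [array([0.525, 0.29 , 0.02 , 2.58 ]), array([0.511, 0.298, 0.023, 2.728]), array([0.486, 0.302, 0.027, 2.88 ])]
0.12 0.03 cub [array([0.375, 0.227, 0.015, 2.346]), array([0.375, 0.238, 0.018, 2.52 ]), array([0.365, 0.245, 0.021, 2.702])]
0.12 0.03 trap [array([0.313, 0.2  , 0.015, 2.14 ]), array([0.308, 0.207, 0.017, 2.314]), array([0.299, 0.214, 0.019, 2.506])]
0.12 0.03 lin [array([0.202, 0.153, 0.011, 1.774]), array([0.202, 0.16 , 0.013, 1.944]), array([0.197, 0.166, 0.014, 2.134])]
0.12 0.035 mj [array([0.545, 0.345, 0.025, 2.406]), array([0.516, 0.349, 0.029, 2.536]), array([0.475, 0.347, 0.033, 2.67 ])]
0.12 0.035 cub [array([0.407, 0.277, 0.019, 2.24 ]), array([0.395, 0.286, 0.022, 2.4  ]), array([0.374, 0.291, 0.025, 2.564])]
0.12 0.035 trap [array([0.335, 0.241, 0.018, 2.066]), array([0.325, 0.249, 0.02 , 2.242]), array([0.31 , 0.255, 0.022, 2.438])]
0.12 0.035 lin [array([0.223, 0.187, 0.013, 1.748]), array([0.218, 0.194, 0.015, 1.922]), array([0.208, 0.2  , 0.017, 2.114])]
0.12 0.04 mj [array([0.551, 0.393, 0.03 , 2.256]), array([0.508, 0.391, 0.034, 2.374]), 
[... 2037 characters left out ...]
31 , 0.033, 2.3  ])]
0.09 0.035 cub [array([0.195, 0.283, 0.021, 2.038]), array([0.167, 0.282, 0.023, 2.164]), array([0.133, 0.278, 0.026, 2.29 ])]
0.09 0.035 trap [array([0.145, 0.25 , 0.018, 1.982]), array([0.129, 0.256, 0.02 , 2.148]), array([0.105, 0.258, 0.022, 2.29 ])]
0.09 0.035 lin [array([0.059, 0.196, 0.013, 1.748]), array([0.048, 0.201, 0.015, 1.922]), array([0.034, 0.206, 0.017, 2.114])]
1.4667 3.375 [0.53130831 0.2695756  0.19001295] [0.53203914 0.26767605] [-0.88507619  0.25245057  0.43593316  1.68628192 -0.11306042  1.22755443
 -0.7629979 ] [ 0.0420007  -0.7432095   0.22098522] -0.00012412119151937725
(3.375, [np.float64(-0.4716189206046773), np.float64(-0.46310444147677454)])
```

```bash
python3 - <<'E'
from sim import *
th0=-.465
for L,sp in ((.06,.02),(.06,.025),(.07,.02),(.07,.025)):
    p0=C+.33*U(th0)-.137*T(th0); p1=p0+L*T(th0+.1)
    for kind in("mj","trap","lin"):
        print(L,sp,round(L/sp,2),kind,[np.round(run(th0,0,[(p0,p1,L/sp)],-1,kind,I,tmax=L/sp+.3),3) for I in (.97,1.19,1.46)])
E
```

```text
0.06 0.02 3.0 mj [array([-0.15 ,  0.193,  0.014,  2.33 ]), array([-0.171,  0.189,  0.016,  2.438]), array([-0.194,  0.182,  0.018,  2.55 ])]
0.06 0.02 3.0 trap [array([-0.204,  0.143,  0.009,  2.19 ]), array([-0.214,  0.146,  0.01 ,  2.356]), array([-0.226,  0.148,  0.011,  2.528])]
0.06 0.02 3.0 lin [array([-0.238,  0.111,  0.007,  1.976]), array([-0.245,  0.115,  0.008,  2.14 ]), array([-0.254,  0.117,  0.009,  2.324])]
0.06 0.025 2.4 mj [array([-0.185,  0.224,  0.018,  2.058]), array([-0.21 ,  0.214,  0.02 ,  2.15 ]), array([-0.235,  0.203,  0.022,  2.246])]
0.06 0.025 2.4 trap [array([-0.218,  0.184,  0.012,  2.048]), array([-0.234,  0.183,  0.013,  2.166]), array([-0.253,  0.179,  0.015,  2.278])]
0.06 0.025 2.4 lin [array([-0.247,  0.145,  0.009,  1.89 ]), array([-0.258,  0.148,  0.01 ,  2.056]), array([-0.27 ,  0.151,  0.011,  2.244])]
0.07 0.02 3.5 mj [array([-0.059,  0.2  ,  0.014,  2.506]), array([-0.079,  0.199,  0.016,  2.63 ]), array([-0.102,  0.196,  0.018,  2.758])]
0.07 0.02 3.5 trap [array([-0.141,  0.139,  0.009,  2.24 ]), array([-0.149,  0.143,  0.01 ,  2.406]), array([-0.159,  0.146,  0.011,  2.594])]
0.07 0.02 3.5 lin [array([-0.184,  0.108,  0.007,  1.976]), array([-0.189,  0.111,  0.008,  2.14 ]), array([-0.196,  0.114,  0.009,  2.324])]
0.07 0.025 2.8 mj [array([-0.093,  0.241,  0.018,  2.226]), array([-0.12 ,  0.235,  0.021,  2.332]), array([-0.148,  0.226,  0.023,  2.44 ])]
0.07 0.025 2.8 trap [array([-0.151,  0.181,  0.012,  2.106]), array([-0.164,  0.185,  0.013,  2.274]), array([-0.181,  0.186,  0.015,  2.43 ])]
0.07 0.025 2.8 lin [array([-0.19 ,  0.142,  0.009,  1.89 ]), array([-0.199,  0.145,  0.01 ,  2.056]), array([-0.211,  0.148,  0.011,  2.244])]
```

```bash
python3 - <<'E'
from arm import *
th=-.466
s=bot.read_state(); p0=np.array(s["position"])
p1=p0[:2]+.06*T(th+.1)
L=[]
t0=s["t"]; bot.move_linear([*p1,.19],speed=.023); s=bot.read_state(); print("push",t0,s["t"],np.round(s["position"],4),np.round(p1,4),s["ft_force"])
L.append(both())
bot.move_linear([*(p1-.03*T(-.3)),.29],speed=.25); L.append(both())
pb=C+.33*U(.45)+.125*T(.45)
for sp in (.4,.3,.2):
    try:
        bot.move_linear([*pb,.29],[np.pi,0,yawfor(.5,2)],speed=sp); print("cross",sp); break
    except bot.PlanningError as e: print(e)
s=bot.read_state(); print(s["t"],np.round(s["position"],3),np.round(pb,3),np.round(s["joints"],2))
L.append(both()); L.append(both())
for l in L: print(round(l[0],3),np.round(l[1],4))
E
```

```text
push 3.475 6.175 [0.5099 0.2133 0.19  ] [0.5099 0.2132] [0.29380947 0.02261436 0.08450562]
cross 0.4
8.7083 [ 0.524 -0.256  0.29 ] [ 0.524 -0.257] [-0.3   0.2   0.83  1.59 -0.15  1.42  1.04]
6.175 [-0.2401 -0.2125]
6.842 [-0.1061 -0.089 ]
8.708 [0.2438 0.2436]
8.808 [0.2621 0.2613]
```

```bash
python3 - <<'E'
from sim import *
import sim
th0=-.466
p0=np.array([.5313,.2696]);p1=np.array([.5099,.2132])
for kind,Tm in(("mj",2.6),("mj",2.7),("trap",2.6),("cub",2.6)):
  for I in (.97,1.08,1.19,1.32,1.46):
    r=[run(th0,0,[(p0,p1,Tm)],-1,kind,I,tmax=t) for t in (2.7,3.367,5.233,5.333)]
    print(kind,Tm,I,[np.round(x[0],3) for x in r],np.round(r[-1][1],4),"mx",round(r[0][2],4),r[-1][3])
print("meas: -.2263(+.005 top later), -.098, .2437, .2617")
TT=.572
# brake sensitivity: hand static finger contact at thc, start moving after delay from th=.36,w=.18
from scipy.optimize import fsolve
pb=C+.33*U(.45)+.125*T(.45)
for L in (.08,.12,.16):
  for off in (0,.01,.02,.03):
    q0=pb; 
    def f(x,I=1.19,full=False):
        q=q0+off*T(.5); d,Tm=abs(x)
        r=run(.36,.18,[(q,q,d),(q,q+L*T(.56),Tm)],1,"mj",I,tmax=d+Tm,dt=.004)
        return r if full else [r[0]+r[1]*0-TT,r[1]*2]
    best=None
    for g in ((.6,3.5),(.3,3),(1.,4)):
        x,inf,ok,_=fsolve(f,g,full_output=True,epsfcn=1e-3)
        if ok==1: best=x;break
    if best is not None: print(L,off,np.round(best,3),[np.round(f(best,I,True),4) for I in(1.08,1.19,1.32)])
E
```

```text
mj 2.6 0.97 [np.float64(-0.203), np.float64(-0.059), np.float64(0.319), np.float64(0.338)] 0.1919 mx 0.0166 2.121999999999988
mj 2.6 1.08 [np.float64(-0.215), np.float64(-0.073), np.float64(0.301), np.float64(0.32)] 0.1911 mx 0.0176 2.173999999999982
mj 2.6 1.19 [np.float64(-0.225), np.float64(-0.086), np.float64(0.284), np.float64(0.303)] 0.1897 mx 0.0185 2.221999999999977
mj 2.6 1.32 [np.float64(-0.237), np.float64(-0.101), np.float64(0.263), np.float64(0.282)] 0.1874 mx 0.0195 2.2719999999999714
mj 2.6 1.46 [np.float64(-0.248), np.float64(-0.115), np.float64(0.242), np.float64(0.261)] 0.1846 mx 0.0205 2.3239999999999656
mj 2.7 0.97 [np.float64(-0.217), np.float64(-0.077), np.float64(0.293), np.float64(0.312)] 0.1877 mx 0.016 2.165999999999983
mj 2.7 1.08 [np.float64(-0.228), np.float64(-0.09), np.float64(0.277), np.float64(0.296)] 0.1873 mx 0.0169 2.219999999999977
mj 2.7 1.19 [np.float64(-0.238), np.float64(-0.102), np.float64(0.261), np.float64(0.28)] 0.1861 mx 0.0178 2.267999999999972
mj 2.7 1.32 [np.float64(-0.249), np.float64(-0.115), np.float64(0.242), np.float64(0.261)] 0.1
[... 1079 characters left out ...]
), np.float64(-0.117), np.float64(0.21), np.float64(0.227)] 0.1673 mx 0.0146 2.1999999999999793
cub 2.6 1.32 [np.float64(-0.25), np.float64(-0.128), np.float64(0.198), np.float64(0.215)] 0.1673 mx 0.0155 2.2619999999999725
cub 2.6 1.46 [np.float64(-0.259), np.float64(-0.139), np.float64(0.184), np.float64(0.201)] 0.1666 mx 0.0164 2.321999999999966
meas: -.2263(+.005 top later), -.098, .2437, .2617
0.08 0.01 [0.972 1.611] [array([ 0.5605, -0.0039,  0.0193,  1.612 ]), array([0.572, 0.   , 0.02 , 1.632]), array([0.5852, 0.0058, 0.0207, 1.66  ])]
0.16 0.01 [0.948 2.242] [array([ 0.5584, -0.0019,  0.0193,  1.608 ]), array([ 0.572, -0.   ,  0.02 ,  1.628]), array([0.5885, 0.0041, 0.0207, 1.652 ])]
```

```bash
python3 - <<'E'
from arm import *
import sim
from scipy.optimize import fsolve
D=[(6.867,-.0976),(8.733,.2437),(8.833,.2617)]
q=C+.33*U(.45)+.125*T(.45)+.01*T(.5)
bot.move_linear([*q,.19],speed=.3); 
V=[]
for _ in range(2):
    t,v=both(); V.append((t,np.round(v,4))); D.append((t+.025,np.nanmean(v)))
s=bot.read_state(); q=np.array(s["position"])[:2]
D=np.array(D); tn=s["t"]; x=D[:,0]-tn
c=np.polyfit(x,D[:,1]+.5*.0077*x**2,1,w=[.7,1,1,1,1]); th,w=c[1],c[0]
print(V,tn,"th,w",th,w,"resid",np.round(D[:,1]+.5*.0077*x**2-np.polyval(c,x),4),"hand",q)
TT=.572; L=.12; I=1.3; u=sim.T(.56)
def f(y,I=I,full=False):
    d,Tm=abs(y); r=sim.run(th,w,[(q,q,d),(q,q+L*u,Tm)],1,"mj",I,tmax=d+Tm,dt=.004)
    return r if full else [r[0]-TT,2*r[1]]
for g in ((.9,2.),(.7,2),(.5,2.2),(1.1,1.8)):
    y,_,ok,_=fsolve(f,g,full_output=True,epsfcn=1e-3)
    if ok==1 and .0<y[0]<2 and y[1]>1: break
y=abs(y); print("delay,T",y,ok,[np.round(f(y,i,True),4) for i in (1.19,1.3,1.4)])
if ok==1:
    bot.sleep(float(y[0])); bot.move_linear([*(q+L*u),.19],speed=L/y[1])
else:
    print("fallback"); bot.sleep(.9); bot.move_linear([*(q+L*u),.19],speed=L/1.95)
for _ in range(3):
    t,v=both(); print(round(t,3),np.round(v,4)); bot.sleep(.15)
s=bot.read_state(); print(s["t"],s["position"],s["ft_force"])
E
```

```text
[(9.3917, array([0.3538, 0.3673])), (9.4917, array([0.3719, 0.3792]))] 9.5917 th,w 0.3899260328179175 0.1679704626292472 resid [-0.0013  0.0008  0.0014  0.0001 -0.0018] hand [ 0.53033946 -0.26595621]
delay,T [1.01738353 1.46293279] 1 [array([ 0.5607, -0.0046,  0.0209,  1.496 ]), array([0.572 , 0.    , 0.0216, 1.508 ]), array([0.5816, 0.0042, 0.0221, 1.52  ])]
12.233 [0.529  0.5206]
12.483 [0.5286 0.5195]
12.733 [0.5264 0.5188]
12.9833 [ 0.59405681 -0.36766563  0.19000345] [ 0.35378825 -0.33017984  0.16315082]
```

```bash
cat > chk.py <<'E'
from arm import *
import sys
def panel(n,im,z,lines,sz=400,h=300):
    f,cx,cy,E=cal(n); sc=1500.
    x0,y0=.73,.03
    v,u=np.mgrid[0:h,0:sz]; P=np.stack([x0-v/sc,y0-u/sc,np.full(u.shape,z),np.ones(u.shape)],-1)@E.T
    r=cv2.remap(im,(P[...,0]/P[...,2]*f+cx).astype(np.float32),(P[...,1]/P[...,2]*f+cy).astype(np.float32),cv2.INTER_CUBIC)
    r=cv2.convertScaleAbs(r,alpha=1.6)
    for a,l,r0,r1 in lines:
        p=[C+q*U(a)+l*T(a) for q in(r0,r1)]; p=[(int((y0-k[1])*sc*8),int((x0-k[0])*sc*8)) for k in p]
        cv2.line(r,p[0],p[1],(255,0,0),1,cv2.LINE_AA,3)
    return r
def check(th,out):
    ims={n:bot.get_image(n) for n in("top","scene")}
    print([ang(n,*ims[n],True) for n in ims])
    A=[(th,-.043,.155,.245),(th,.043,.155,.245)]; V=[(.572,-.05,.15,.25),(.572,.05,.15,.25)]
    g=[np.hstack([panel(n,ims[n][0],z,l) for n in ims]) for z,l in((.237,A),(.07,V))]
    cv2.imwrite(out,np.vstack(g)[...,::-1])
if __name__=="__main__": check(float(sys.argv[1]),sys.argv[2])
E
python3 chk.py .523 pics/chk1.png
```

```text
[(np.float64(0.5187797565134804), 529, [np.float64(-0.0441), np.float64(0.042)]), (np.float64(0.5185539323209012), 668, [np.float64(-0.0421), np.float64(0.0436)])]
```

View pics/chk1.png

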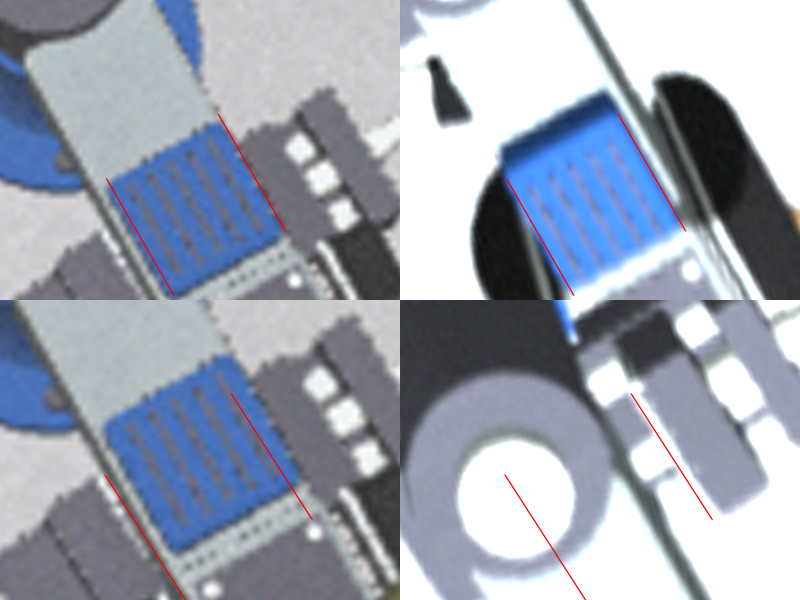

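The top panels show the housing outline lying on the predicted lines in both cameras, at an arm angle of about 0.519. In the lower panels the jaw faces lie on the 0.572 lines, e.g. (632,395) to (712,518). The arm therefore stands about 0.053 rad (11 mm) short, so I'll go round to bumper a and nudge it gently.

```bash
python3 - <<'E'
from arm import *
th=.517; yaw=yawfor(.53,2)
s=bot.read_state(); p=np.array(s["position"])
R=[np.pi,0,yaw]
q=C+.285*U(th)+(-.11-.011-.009)*T(th); print("q",q,np.hypot(*q), bot.ik([*q,.195],R))
m=p[:2]-.03*T(th)
bot.move_linear([*m,.285],speed=.3)
for sp in(.4,.3,.2):
    try: bot.move_linear([*(q-.02*T(th)),.285],R,speed=sp); print(sp); break
    except bot.PlanningError as e: print(e)
print(np.round(both()[1],4))
bot.move_linear([*q,.195],speed=.2)
s=bot.read_state(); print(s["t"],np.round(s["position"],4))
for _ in range(3): t,v=both(); print(round(t,2),np.round(v,4))
E
python3 - <<'E'
from sim import *
from scipy.integrate import solve_ivp
def dist(w,I=1.3):
    x=0;t=0
    while w>0: w-=(.004+.03*w)/I*.005; x+=w*.005; t+=.005
    return round(x,4),round(t,2)
print([(w,dist(w)) for w in(.01,.013,.016,.018,.02,.022,.025,.03)])
import sim
for L,Tm in((.012,3),(.012,4),(.013,5),(.014,3),(.014,4),(.014,5)):
  o=[]
  for g in(.005,.007,.009,.011):
    th=.517; p0=C+.285*U(th)-(.121+g)*T(th); o.append(np.round(run(th,0,[(p0,p0+L*T(th),Tm)],-1,"mj",1.3,tmax=Tm+.5)[1],4))
  print(L,Tm,o)
E
```

```text
q [ 0.45499214 -0.02835845] 0.4558750333346829 [-0.8104589  -0.1153258   0.776462    2.00750421  0.08604321  1.21774504
  0.46285614]
0.4
[0.5094 0.5055]
15.3167 [ 0.4554 -0.0289  0.1955]
15.32 [0.512  0.5076]
15.42 [0.5094 0.5075]
15.52 [0.5117 0.5076]
[(0.01, (0.0155, 3.13)), (0.013, (0.0258, 4.03)), (0.016, (0.0385, 4.91)), (0.018, (0.0483, 5.49)), (0.02, (0.0591, 6.06)), (0.022, (0.0709, 6.62)), (0.025, (0.0904, 7.45)), (0.03, (0.1274, 8.79))]
0.012 3 [np.float64(0.0389), np.float64(0.0325), np.float64(0.0236), np.float64(0.0104)]
0.012 4 [np.float64(0.0297), np.float64(0.026), np.float64(0.0195), np.float64(0.0084)]
0.013 5 [np.float64(0.0242), np.float64(0.0229), np.float64(0.019), np.float64(0.0122)]
0.014 3 [np.float64(0.047), np.float64(0.0415), np.float64(0.0339), np.float64(0.0244)]
0.014 4 [np.float64(0.0361), np.float64(0.0333), np.float64(0.0281), np.float64(0.0207)]
0.014 5 [np.float64(0.0266), np.float64(0.0257), np.float64(0.0224), np.float64(0.0168)]
```

```bash
python3 - <<'E'
from sim import *
for L,Tm in((.008,3.5),(.008,4),(.010,4.),(.010,4.5),(.010,5),(.012,5),(.012,5.5)):
  o=[]
  for g in(.002,.004,.005,.006,.007,.008):
    th=.5095; p0=C+.286*U(th)-(.121+g)*T(th); r=run(th,0,[(p0,p0+L*T(th),Tm)],-1,"mj",1.3,tmax=Tm+.3);o.append((round(r[1],4),round(r[0],3)))
  print(L,Tm,o)
E
```

```text
0.008 3.5 [(np.float64(0.0227), np.float64(0.565)), (np.float64(0.0215), np.float64(0.55)), (np.float64(0.0188), np.float64(0.54)), (np.float64(0.0148), np.float64(0.53)), (np.float64(0.0087), np.float64(0.519)), (np.float64(0.0), np.float64(0.509))]
0.008 4 [(np.float64(0.0179), np.float64(0.564)), (np.float64(0.0182), np.float64(0.551)), (np.float64(0.0162), np.float64(0.541)), (np.float64(0.0129), np.float64(0.531)), (np.float64(0.0075), np.float64(0.52)), (np.float64(0.0), np.float64(0.509))]
0.01 4.0 [(np.float64(0.0233), np.float64(0.58)), (np.float64(0.0248), np.float64(0.569)), (np.float64(0.0237), np.float64(0.56)), (np.float64(0.0215), np.float64(0.551)), (np.float64(0.0185), np.float64(0.541)), (np.float64(0.0144), np.float64(0.531))]
0.01 4.5 [(np.float64(0.0182), np.float64(0.577)), (np.float64(0.0209), np.float64(0.569)), (np.float64(0.0203), np.float64(0.561)), (np.float64(0.0187), np.float64(0.552)), (np.float64(0.0162), np.float64(0.542)), (np.float64(0.0127), np.float64(0.531))]
0.01 5 [(np.float64(0.014), np.float64(0.573)), (np.float64(0.0174), np.float64(0.568)), (np.float64(0.0172), np.float64(0.561)), (np.float64(0.0161), np.float64(0.552)), (np.float64(0.0141), np.float64(0.542)), (np.float64(0.011), np.float64(0.532))]
0.012 5 [(np.float64(0.0176), np.float64(0.588)), (np.float64(0.022), np.float64(0.585)), (np.float64(0.0224), np.float64(0.579)), (np.float64(0.0218), np.float64(0.571)), (np.float64(0.0206), np.float64(0.562)), (np.float64(0.0187), np.float64(0.553))]
0.012 5.5 [(np.float64(0.0133), np.float64(0.583)), (np.float64(0.0183), np.float64(0.584)), (np.float64(0.0189), np.float64(0.578)), (np.float64(0.0188), np.float64(0.571)), (np.float64(0.0179), np.float64(0.563)), (np.float64(0.0163), np.float64(0.553))]
```

```bash
cat > nudge.py <<'E'
from arm import *
import sys
L,Tm,n=float(sys.argv[1]),float(sys.argv[2]),int(sys.argv[3])
s=bot.read_state(); p=np.array(s["position"]); t0=s["t"]
if L: bot.move_linear([*(p[:2]+L*T(.53)),p[2]],speed=abs(L)/Tm)
s=bot.read_state(); print(t0,s["t"],np.round(s["position"],4))
V=[]
for _ in range(n): t,v=both(); V.append([t,*v]); bot.sleep(.15)
V=np.array(V); print(V.round(4).tolist()); print("fit",np.polyfit(V[:,0]-V[-1,0],V[:,1:].mean(1),1).round(4))
E
python3 nudge.py .007 3 6
```

```text
15.6167 18.1667 [ 0.4591 -0.0342  0.196 ]
[[18.1667, 0.5182, 0.5198], [18.4167, 0.5243, 0.5213], [18.6667, 0.525, 0.5313], [18.9167, 0.5281, 0.5204], [19.1667, 0.5284, 0.5324], [19.4167, 0.5308, 0.5318]]
fit [0.0092 0.5317]
```

```bash
python3 - <<'E'
import sim
from sim import *
p0=np.array([.4554,-.0289]);p1=np.array([.4591,-.0342])
for H in(.009,.010,.011,.012,.013,.014):
    sim.H=H
    print(H,[[round(run(.5095,0,[(p0,p1,Tm)],-1,"mj",1.3,tmax=t)[0],4) for t in(2.55,3.05,3.8)]+[round(run(.5095,0,[(p0,p1,Tm)],-1,"mj",1.3,tmax=3.8)[1],4)] for Tm in(2.45,)])
def stop(th,w,I=1.3):
    x=0
    while w>0: w-=(.004+.03*w)/I*.005; x+=w*.005
    return th+x
th,w=.5335,.0085
for L,Tm in((.010,2.5),(.010,3),(.012,3),(.012,3.5),(.012,4),(.014,4),(.014,4.5),(.014,5)):
    o=[]
    for H in(.009,.011,.012,.013):
        sim.H=H; r=run(th,w,[(p1,p1+L*T(.545),Tm)],-1,"mj",1.3,tmax=Tm+.3); o.append((round(r[1],4),round(r[0],4),round(stop(r[0],r[1]),4)))
    print(L,Tm,o)
E
```

```text
0.009 [[np.float64(0.5095), np.float64(0.5095), np.float64(0.5095), np.float64(0.0)]]
0.01 [[np.float64(0.5095), np.float64(0.5095), np.float64(0.5095), np.float64(0.0)]]
0.011 [[np.float64(0.5104), np.float64(0.5114), np.float64(0.5119), np.float64(0.0002)]]
0.012 [[np.float64(0.5183), np.float64(0.5246), np.float64(0.5326), np.float64(0.0094)]]
0.013 [[np.float64(0.5261), np.float64(0.5356), np.float64(0.5483), np.float64(0.0156)]]
0.014 [[np.float64(0.534), np.float64(0.5458), np.float64(0.5619), np.float64(0.0201)]]
0.01 2.5 [(np.float64(0.0003), np.float64(0.5449), np.float64(0.5449)), (np.float64(0.004), np.float64(0.5471), np.float64(0.5496)), (np.float64(0.0159), np.float64(0.5576), np.float64(0.5957)), (np.float64(0.0231), np.float64(0.5664), np.float64(0.6444))]
0.01 3 [(np.float64(0.0001), np.float64(0.545), np.float64(0.545)), (np.float64(0.002), np.float64(0.5463), np.float64(0.5469)), (np.float64(0.013), np.float64(0.5572), np.float64(0.5831)), (np.float64(0.0198), np.float64(0.5672), np.float64(0.625))]
0.012 3 [(np.float64(0.002), np.float64(0.5463), np.float64(0.5469
[... 767 characters left out ...]
36)), (np.float64(0.0262), np.float64(0.587), np.float64(0.6856)), (np.float64(0.0293), np.float64(0.5966), np.float64(0.7188)), (np.float64(0.0318), np.float64(0.6061), np.float64(0.7485))]
0.014 4.5 [(np.float64(0.016), np.float64(0.5686), np.float64(0.607)), (np.float64(0.0238), np.float64(0.589), np.float64(0.6711)), (np.float64(0.0265), np.float64(0.5988), np.float64(0.6996)), (np.float64(0.0285), np.float64(0.6083), np.float64(0.7243))]
0.014 5 [(np.float64(0.0144), np.float64(0.5694), np.float64(0.601)), (np.float64(0.0214), np.float64(0.5905), np.float64(0.6578)), (np.float64(0.0238), np.float64(0.6005), np.float64(0.6826)), (np.float64(0.0255), np.float64(0.61), np.float64(0.7037))]
```

```bash
python3 - <<'E'
from arm import *
import sim
for _ in range(2): s=bot.read_state(); print(s["t"],np.array(s["position"]).round(5)); bot.sleep(.05)
p1=np.array(s["position"])[:2]; print("gap",-.123-(p1-C)@T(.5335), "joint vel",np.abs(s["joint_vel"]).max())
def stop(th,w,I=1.3):
    x=0
    while w>0: w-=(.004+.03*w)/I*.005; x+=w*.005
    return th+x
th,w=.5335,.0085
for p in(np.array([.4591,-.0342]),p1):
  for L,Tm in((.008,3),(.0085,3),(.009,3),(.0095,3),(.009,3.5),(.0095,3.5),(.009,4)):
    o=[]
    for H in(.0117,.012,.0123):
        sim.H=H; r=sim.run(th,w,[(p,p+L*T(.545),Tm)],-1,"mj",1.3,tmax=Tm+.3); o.append((round(r[1],4),round(r[0],4),round(stop(r[0],r[1]),4)))
    print(L,Tm,o)
E
```

```text
19.6667 [ 0.45914 -0.03418  0.19597]
19.7167 [ 0.45911 -0.03417  0.19595]
gap 0.004586360853498811 joint vel 0.0014462142346091701
0.008 3 [(np.float64(0.0001), np.float64(0.545), np.float64(0.545)), (np.float64(0.0001), np.float64(0.545), np.float64(0.545)), (np.float64(0.0001), np.float64(0.545), np.float64(0.545))]
0.0085 3 [(np.float64(0.0001), np.float64(0.545), np.float64(0.545)), (np.float64(0.0001), np.float64(0.545), np.float64(0.545)), (np.float64(0.0001), np.float64(0.545), np.float64(0.545))]
0.009 3 [(np.float64(0.0001), np.float64(0.545), np.float64(0.545)), (np.float64(0.0019), np.float64(0.5463), np.float64(0.5469)), (np.float64(0.0056), np.float64(0.5494), np.float64(0.5543))]
0.0095 3 [(np.float64(0.0044), np.float64(0.5483), np.float64(0.5514)), (np.float64(0.0079), np.float64(0.5516), np.float64(0.5614)), (np.float64(0.0111), np.float64(0.5551), np.float64(0.574))]
0.009 3.5 [(np.float64(0.0), np.float64(0.545), np.float64(0.545)), (np.float64(0.0014), np.float64(0.5462), np.float64(0.5465)), (np.float64(0.0046), np.float64(0.5491), np.float64(0.5525))]
0.0095 3.5
[... 1021 characters left out ...]
(np.float64(0.0077), np.float64(0.5513), np.float64(0.5606)), (np.float64(0.0109), np.float64(0.5549), np.float64(0.5731))]
0.009 3.5 [(np.float64(0.0), np.float64(0.545), np.float64(0.545)), (np.float64(0.0012), np.float64(0.546), np.float64(0.5462)), (np.float64(0.0044), np.float64(0.5489), np.float64(0.5519))]
0.0095 3.5 [(np.float64(0.0034), np.float64(0.5478), np.float64(0.5497)), (np.float64(0.0065), np.float64(0.5511), np.float64(0.5577)), (np.float64(0.0092), np.float64(0.5547), np.float64(0.5679))]
0.009 4 [(np.float64(0.0), np.float64(0.545), np.float64(0.545)), (np.float64(0.001), np.float64(0.546), np.float64(0.5462)), (np.float64(0.0038), np.float64(0.5489), np.float64(0.5512))]
```

```bash
python3 nudge.py .010 3 6
```

```text
19.7667 22.9167 [ 0.4642 -0.0428  0.1959]
[[22.9167, 0.5651, 0.5632], [23.1667, 0.5707, 0.5633], [23.4167, 0.5722, 0.5736], [23.6667, 0.5747, 0.5764], [23.9167, 0.5846, 0.5772], [24.1667, 0.5877, 0.5788]]
fit [0.0159 0.5839]
```

```bash
python3 - <<'E'
from arm import *
s=bot.read_state(); p=np.array(s["position"]); print(s["t"])
a=.612; q=C+.33*U(a)+(.122+.006)*T(a); R=[np.pi,0,yawfor(.58,2)]
assert bot.ik([*q,.195],R) is not None
bot.move_linear([*(p[:2]-.012*T(.58)),.275],speed=.35)
for sp in(.5,.4,.3):
    try: bot.move_linear([*(q+.015*T(a)),.275],R,speed=sp); print(sp); break
    except bot.PlanningError as e: print(e)
bot.move_linear([*q,.195],speed=.25)
s=bot.read_state(); print(s["t"],np.round(s["position"],4),q.round(4))
for _ in range(4): t,v=both(); print(round(t,3),np.round(v,4))
s=bot.read_state(); print(s["t"],np.round(s["position"],5))
E
python3 - <<'E'
import sim
from sim import *
q=np.array([.53034,-.26596]);u=T(.56)
for H in(.009,.011,.013,.015,.017,.019): 
    sim.H=H; print(H,[np.round(run(.39,.168,[(q,q,1.017),(q,q+.12*u,1.463)],1,"mj",I,tmax=2.65)[:3],4) for I in(1.2,1.3)])
E
```

```text
24.4167
0.5
26.1 [ 0.5709 -0.2933  0.1957] [ 0.5704 -0.2949]
26.1 [0.6014 0.6006]
26.2 [0.6089 0.6018]
26.3 [0.6116 0.6012]
26.4 [0.6137 0.6021]
26.5 [ 0.57078 -0.29526  0.19583]
0.009 [array([5.761e-01, 2.000e-04, 2.020e-02]), array([0.5887, 0.0068, 0.0207])]
0.011 [array([ 0.5613, -0.0034,  0.021 ]), array([ 0.572 , -0.    ,  0.0216])]
0.013 [array([ 0.5422, -0.0133,  0.0217]), array([ 0.5557, -0.0062,  0.0224])]
0.015 [array([ 0.5229, -0.0231,  0.0224]), array([ 0.537 , -0.0158,  0.0231])]
0.017 [array([ 0.5036, -0.0327,  0.0229]), array([ 0.5182, -0.0252,  0.0237])]
0.019 [array([ 0.4842, -0.042 ,  0.0234]), array([ 0.4994, -0.0344,  0.0242])]
```

```bash
python3 - <<'E'
import sim
from sim import *
p=np.array([.57078,-.29526]); th,w=.608,.0057
def stop(L,Tm,H,I=1.3,th=th,w=w):
    sim.H=H; th,w,_,_=run(th,w,[(p,p-L*T(.59),Tm)],1,"mj",I,tmax=Tm,dt=.004)
    t=Tm
    for _ in range(4000):
        lat=(p-L*T(.59)-C)@T(th); x=.121-.011+H-lat; F=(.16+40*x)*min(1,x/.0005) if x>0 else 0
        w2=w+(-.33*F-.03*w-.004*np.sign(w))/I*.005
        if w2*w<=0 and F==0: break
        w=w2; th+=w*.005; t+=.005
    return th,t
for L,Tm in((.006,2.),(.006,3),(.008,3),(.008,4),(.010,4),(.010,5),(.012,5),(.012,6),(.014,6),(.014,7),(.016,7)):
    r=[stop(L,Tm,H) for H in(.011,.012,.013,.014,.015)]
    print(L,Tm,[round(a,4) for a,_ in r],"t",[round(b,1) for _,b in r])
E
```

```text
0.006 2.0 [np.float64(0.6133), np.float64(0.6133), np.float64(0.5925), np.float64(0.5546), np.float64(0.5173)] t [2.1, 2.1, 5.3, 7.5, 9.1]
0.006 3 [np.float64(0.6134), np.float64(0.6134), np.float64(0.5966), np.float64(0.569), np.float64(0.5459)] t [3, 3, 5.6, 7.3, 8.3]
0.008 3 [np.float64(0.5944), np.float64(0.5616), np.float64(0.5313), np.float64(0.5044), np.float64(0.4827)] t [5.9, 7.9, 9.2, 10.0, 10.6]
0.008 4 [np.float64(0.5992), np.float64(0.5762), np.float64(0.5563), np.float64(0.5411), np.float64(0.5318)] t [6.2, 7.7, 8.6, 9.0, 9.2]
0.01 4 [np.float64(0.5458), np.float64(0.524), np.float64(0.5063), np.float64(0.4939), np.float64(0.488)] t [9.2, 10.0, 10.5, 10.7, 10.7]
0.01 5 [np.float64(0.5635), np.float64(0.549), np.float64(0.5384), np.float64(0.5329), np.float64(0.5332)] t [8.9, 9.4, 9.6, 9.6, 9.3]
0.012 5 [np.float64(0.5213), np.float64(0.5093), np.float64(0.5018), np.float64(0.4997), np.float64(0.504)] t [10.6, 10.8, 10.9, 10.8, 10.4]
0.012 6 [np.float64(0.5444), np.float64(0.5367), np.float64(0.5329), np.float64(0.5336), np.float64(0.5394)] t [10.1, 10.2, 10.1, 9.8, 9.3]
0.014 6 [np.float64(0.5118), np.float64(0.5068), np.float64(0.506), np.float64(0.51), np.float64(0.5195)] t [11.3, 11.2, 11.0, 10.6, 10.0]
0.014 7 [np.float64(0.5355), np.float64(0.5327), np.float64(0.5333), np.float64(0.5377), np.float64(0.5464)] t [10.8, 10.6, 10.3, 9.9, 9.2]
0.016 7 [np.float64(0.5102), np.float64(0.5099), np.float64(0.5132), np.float64(0.5206), np.float64(0.5324)] t [11.6, 11.4, 11.0, 10.4, 9.7]
```

```bash
python3 nudge.py -.005 2 4
```

```text
26.5 28.1667 [ 0.5683 -0.2909  0.1958]
[[28.1667, 0.6226, 0.6092], [28.4167, 0.6196, 0.6069], [28.6667, 0.6219, 0.6087], [28.9167, 0.6203, 0.6079]]
fit [-0.0014  0.6141]
```

```bash
python3 - <<'E'
import sim
from sim import *
p=np.array([.5683,-.2909]); th0=.6145
lat=(p-C)@T(th0)
def stop(L,Tm,g,w=0,I=1.3):
    sim.H=lat-.11-g; th=th0
    th,w,_,_=run(th,w,[(p,p-L*T(.6),Tm)],1,"mj",I,tmax=Tm,dt=.004); t=Tm
    e=p-L*T(.6)
    for _ in range(3000):
        x=.11+sim.H-(e-C)@T(th); F=(.16+40*x)*min(1,x/.0005) if x>0 else 0
        w2=w+(-.33*F-.03*w-.004*np.sign(w))/I*.005
        if w2*w<=0 and F==0: break
        w=w2; th+=w*.005; t+=.005
    return th,t
for L in(.0015,.002,.0025,.003,.0035):
  for Tm in(1.,1.4,1.8):
    r=[stop(L,Tm,g) for g in(.0001,.0005,.001,.0015)]
    print(L,Tm,[round(a,4) for a,_ in r],"t",[round(b,1) for _,b in r])
E
```

```text
0.0015 1.0 [np.float64(0.5775), np.float64(0.5879), np.float64(0.6059), np.float64(0.6145)] t [5.4, 4.8, 3.1, 1.0]
0.0015 1.4 [np.float64(0.5926), np.float64(0.5957), np.float64(0.6073), np.float64(0.6145)] t [4.4, 4.3, 3.2, 1.4]
0.0015 1.8 [np.float64(0.6009), np.float64(0.601), np.float64(0.6086), np.float64(0.6145)] t [3.7, 4.0, 3.3, 1.8]
0.002 1.0 [np.float64(0.5545), np.float64(0.5655), np.float64(0.585), np.float64(0.6055)] t [6.6, 6.2, 5.0, 3.2]
0.002 1.4 [np.float64(0.5779), np.float64(0.5784), np.float64(0.5913), np.float64(0.6067)] t [5.4, 5.6, 4.8, 3.4]
0.002 1.8 [np.float64(0.5924), np.float64(0.5897), np.float64(0.5968), np.float64(0.6079)] t [4.5, 4.9, 4.5, 3.5]
0.0025 1.0 [np.float64(0.5304), np.float64(0.5423), np.float64(0.5625), np.float64(0.5839)] t [7.7, 7.3, 6.4, 5.2]
0.0025 1.4 [np.float64(0.5601), np.float64(0.5592), np.float64(0.5712), np.float64(0.5884)] t [6.4, 6.6, 6.1, 5.1]
0.0025 1.8 [np.float64(0.5823), np.float64(0.5764), np.float64(0.5818), np.float64(0.594)] t [5.2, 5.8, 5.6, 4.9]
0.003 1.0 [np.float64(0.5054), np.float64(0.5183), np.float64(0.5393), np.float64(0.5614)] t [8.7, 8.3, 7.5, 6.5]
0.003 1.4 [np.float64(0.5398), np.float64(0.5383), np.float64(0.5503), np.float64(0.5674)] t [7.4, 7.6, 7.2, 6.4]
0.003 1.8 [np.float64(0.5706), np.float64(0.5615), np.float64(0.5652), np.float64(0.5765)] t [5.9, 6.6, 6.6, 6.1]
0.0035 1.0 [np.float64(0.4796), np.float64(0.4933), np.float64(0.5152), np.float64(0.5381)] t [9.6, 9.2, 8.5, 7.6]
0.0035 1.4 [np.float64(0.5175), np.float64(0.516), np.float64(0.5282), np.float64(0.5456)] t [8.3, 8.5, 8.1, 7.5]
0.0035 1.8 [np.float64(0.5574), np.float64(0.5451), np.float64(0.5475), np.float64(0.5582)] t [6.6, 7.4, 7.4, 7.0]
```

```bash
sed -i 's/bot.sleep(.15)/bot.sleep(.05)/' nudge.py; python3 nudge.py -.0025 1.8 6
```

```text
29.1667 30.1583 [ 0.567  -0.2888  0.1959]
[[30.1583, 0.6174, 0.5963], [30.3083, 0.608, 0.6041], [30.4583, 0.6141, 0.6031], [30.6083, 0.6147, 0.6022], [30.7583, 0.6144, 0.6018], [30.9083, 0.6106, 0.6008]]
fit [1.000e-04 6.073e-01]
```

```bash
python3 - <<'E'
import sim
from sim import *
p=np.array([.5670,-.2888]); sim.H=.0109
def stop(L,Tm,w,I=1.3,th=.607):
    th,w,_,_=run(th,w,[(p,p-L*T(.58),Tm)],1,"mj",I,tmax=Tm,dt=.004); t=Tm; e=p-L*T(.58)
    for _ in range(3000):
        x=.11+sim.H-(e-C)@T(th); F=(.16+40*x)*min(1,x/.0005) if x>0 else 0
        w2=w+(-.33*F-.03*w-.004*np.sign(w))/I*.005
        if w2*w<=0 and F==0: break
        w=w2; th+=w*.005; t+=.005
    return round(th,4),round(t,1)
for L in(.0035,.004,.0045,.005):
  for Tm in(.9,1.3,1.7):
    print(L,Tm,[stop(L,Tm,w) for w in(-.002,-.0045,-.007)], [stop(L,Tm,-.0045,th=.610)])
E
```

```text
0.0035 0.9 [(np.float64(0.5541), 6.4), (np.float64(0.574), 5.1), (np.float64(0.5967), 2.7)] [(np.float64(0.5263), 7.7)]
0.0035 1.3 [(np.float64(0.5588), 6.4), (np.float64(0.5866), 4.4), (np.float64(0.5993), 2.2)] [(np.float64(0.5436), 7.2)]
0.0035 1.7 [(np.float64(0.5659), 6.2), (np.float64(0.5925), 4.1), (np.float64(0.5993), 2.2)] [(np.float64(0.5597), 6.5)]
0.004 0.9 [(np.float64(0.5301), 7.6), (np.float64(0.549), 6.6), (np.float64(0.5721), 5.1)] [(np.float64(0.5006), 8.7)]
0.004 1.3 [(np.float64(0.536), 7.5), (np.float64(0.5617), 6.1), (np.float64(0.5955), 3.0)] [(np.float64(0.5194), 8.2)]
0.004 1.7 [(np.float64(0.5456), 7.3), (np.float64(0.5721), 5.7), (np.float64(0.5993), 2.2)] [(np.float64(0.5394), 7.5)]
0.0045 0.9 [(np.float64(0.505), 8.6), (np.float64(0.5238), 7.8), (np.float64(0.5441), 6.7)] [(np.float64(0.4739), 9.7)]
0.0045 1.3 [(np.float64(0.5123), 8.5), (np.float64(0.5374), 7.4), (np.float64(0.5719), 5.3)] [(np.float64(0.4945), 9.1)]
0.0045 1.7 [(np.float64(0.5244), 8.2), (np.float64(0.5504), 7.0), (np.float64(0.5907), 3.9)] [(np.float64(0.5182), 8.4)]
0.005 0.9 [(np.float64(0.4787), 9.5), (np.float64(0.4976), 8.8), (np.float64(0.5174), 8.0)] [(np.float64(0.4462), 10.5)]
0.005 1.3 [(np.float64(0.4876), 9.4), (np.float64(0.5126), 8.4), (np.float64(0.5434), 7.0)] [(np.float64(0.4689), 10.0)]
0.005 1.7 [(np.float64(0.5022), 9.1), (np.float64(0.5282), 8.0), (np.float64(0.5675), 5.9)] [(np.float64(0.4962), 9.2)]
```

```bash
python3 - <<'E'
from arm import *
p=np.array(bot.read_state()["position"]); u=T(.58)
bot.move_linear([*(p[:2]-.003*u),p[2]],speed=.003/1.4)
s=bot.read_state(); print(s["t"],np.round(s["position"],4))
p=np.array(s["position"]); V=[]
for _ in range(3): t,v=both(); V.append([t,*v])
bot.move_linear([*(p[:2]+.08*u),p[2]],speed=.15)
for _ in range(4): t,v=both(); V.append([t,*v]); bot.sleep(.05)
V=np.array(V); print(V.round(4).tolist()); print(np.polyfit(V[:,0]-V[-1,0],V[:,1:].mean(1),1).round(4),bot.read_state()["t"])
E
```

```text
32.2083 [ 0.5654 -0.2863  0.1958]
[[32.2083, 0.6084, 0.5892], [32.3083, 0.6078, 0.5889], [32.4083, 0.6062, 0.5891], [33.1917, 0.5965, 0.588], [33.3417, 0.6035, 0.5878], [33.4917, 0.6033, 0.5891], [33.6417, 0.6029, 0.5889]]
[-0.0024  0.5947] 33.7917
```

```bash
python3 - <<'E'
from arm import *
bot.sleep(2.6); t,v=both(); print(t,np.round(v,4)); print(bot.read_state()["t"]); print(bot.sign_off())
E
```

```text
36.3917 [0.6039 0.5888]
36.4917
the job is handed in; nothing more can be done
None
```

I handed the job in at 36.5 s: the arm had stood essentially still for about 3 s with the hand clear, but the insert hangs about 4–5 mm past the gap centre towards the far jaw (arm angle ≈0.595 against a target of ≈0.572), because no time was left for another nudge.

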